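# Pull two nested sample cups apart and put each in its size row

### The arm

A 7-joint arm with a two-finger parallel gripper is mounted at the origin on the work surface; the furniture and walls round the work are solid. World frame = base frame: x ahead of the robot, y to its left, z up, the work surface at z = 0. Lengths are in mm, angles in rad, forces in N, time in s.
With the tool pointing down it reaches from about 350 to 900 mm from the base axis. Payload 8.1 kg.
Tool frame: the origin (TCP) lies on the mounting face of the last link; the fingertips stand 173 mm ahead of it and the grasp point (between the pads) lies 155 mm ahead of it; z points along the fingers, y is the line along which they close (so a half turn about z gives the same grasp; the last joint's range is limited). The gripper opens to 85 mm and grips with 20 to 120 N. Pads are 22 mm wide; open, the fingers measure 114 mm over their backs; the gripper's body (76 mm by 85 mm) begins 54 mm behind the grasp point. The pads swing forward as they close: fully open they stand 13 mm farther back than shut.
Start: joints at [1.018, 0.434, 0.025, 1.573, -0.012, 1.134, -0.075], TCP at [271.719, -562.851, 404.723] pointing down, gripper open.
Joint ranges: [-2.62, 2.62], [-0.44, 2.09], [-1.27, 1.32], [0.08, 2.57], [-1.32, 4.46], [0.12, 2], [-2.74, 2.74]. Speed limits (rad/s): [2.22, 2.22, 3.01, 3.01, 3.14, 3.14, 3.14].

### API

Orientations are given as a unit quaternion [x, y, z, w].
In Python, from plant import env gives the robot as it stands.
- The arm moves only by the tool arm_command, never from a script. Its argument "commands" is a list of rows, each a list of 7 numbers: the opening, from -1 (shut) to 1 (fully open), so that 0 is half open, then the shift along the tool's x, y, z in units of 25 mm (1.0 is 25 mm), then the turn, a rotation vector about the tool's x, y, z in units of 10 degrees (1.0 is 10 degrees). In form: [[jaw, x, y, z, rx, ry, rz], ...]. A call has 1 to 20 rows; each row shifts and turns the commanded pose from where the row before left it, along the tool's axes as they then stand; what a row does not reach is not made up. A row lasts 1/8 s, in which the tool goes at most 62.5 mm and 10.7 degrees, less where a joint would pass 70% of its speed; a pose out of reach is approached as far as the arm can. A call is refused whole if a number of a shift passes 1 or a number of a turn 1, either way. A call with a gripper value outside its range is refused whole. The fingers move at their own pace and stop on an object; "force" is the grip in N (left out, the last holds). Time passes only in rows, so rows that do not move let the fingers close. It gives the time, the measured TCP pose, the force, the opening and the grip force at its end, in the units of the state.
- env.sense(): the state, without advancing time (a new reading comes with each control period).
- env.camera(name): name is "scene" or "top" or "wrist"; returns the picture (420x560x3 uint8, blue, green, red); there is no depth.
- env.calibration(name): a dict with "K" (3x3 intrinsics, pixels), "xyz" and "orientation" of the camera in the world. Camera axes: x right, y up, looking along -z (the intrinsics and any distortion apply to the point x, -y, -z); pixel columns grow to the right and rows downward; lengths in mm; the calibration is good to about 2 mm. A picture is of the moment at which its call begins: read the wrist's pose just before it. calibration takes no time and is no camera call; for the wrist camera it gives the pose at the moment of the call.
- env.hand_in(): hands the job in; it is judged then, once.
The state is a dict: "time_s": time; "q": joint angles; "dq": joint speeds; "effort": joint torques, N m; "tcp_pos": TCP position; "orientation": TCP orientation; "force": force on the tool from outside, world axes, zero at the start; "torque": the same for the moment, N m; "opening": opening from 0.0 (shut) to 1.0 (fully open); "finger_force": force on a finger pad.
Only numpy, scipy, OpenCV 4.12 (cv2) and the standard library are available. Lean on these libraries where they do the work, as an engineer would, in place of code of your own. Each camera call takes 0.05 s, during which the arm holds its last target. There are 200 camera calls.

### The job

A small blue sample cup is nested in a large white one in the middle of the table; two low grey trays hold a row of small blue cups and a row of large white cups, each with its front place, nearest the robot, free. Leave the large cup where it stands while you pull the small one up out of it and stand the small one upright on the ringed free place in the row of small cups; then stand the large one upright on the ringed free place in the row of large cups. Set both down gently, without dropping them or tipping them over.

Things in the scene. Friction and masses are not known exactly. Their poses are not given: they have to be found in the camera images.
- small_cup: Loose blue plastic cup, round, open-topped, 36 mm across at the foot, 41 mm at the rim, 100 mm tall, about 40 g. It starts upright and loose (5 mm of play) in the large cup, on that cup's inner floor, 4 mm above its underside, so its top 34 mm stand out above the large rim and can be gripped there from above, across the outside. Origin: centre of the underside; z up along its axis.
- large_cup: Loose white plastic cup, round, open-topped, 52 mm across at the foot, 59 mm at the rim, 70 mm tall, wall 3 mm, about 60 g. It stands upright on the table between the trays, the small cup in it; once empty it can be gripped from above, across the outside. Origin: centre of the underside; z up along its axis.
- small_place (a point): Free place, a thin blue ring 44 mm wide, on the floor (5 mm above the table) of the fixed grey tray with two fixed blue cups; left or right side varies. x runs along the row, away from the robot, to those cups, 100 and 168 mm off centre to centre; y across. Tray 250 x 90 mm, walls 5 mm thick, 14 mm tall, their insides 40 mm from the place to both sides and in front.
- large_place (a point): Free place, a thin white ring 60 mm wide, on the floor (5 mm above the table) of the other fixed grey tray, with two fixed white cups, on the other side of the table. Axes, tray sizes and distances as for the small cups' tray: x along the row, away from the robot, to the cups 100 and 168 mm off.
Things that resemble listed ones, but are neither listed nor needed, are in the scene too. Several things have the shape of the small_cup; the one meant has the colours described above.

How it is judged:
By the outcome, as a careful person would: the job done as asked, in the order asked, and still so for the second after the job is handed in, with the robot touching nothing.
It also fails if it takes over 58 s, if anything falls off the work surface, if the arm or the gripper's body presses on something with over 40 N, if the wrist force passes 120 N, or if a joint passes its speed limit or range.

## Working session

There is one attempt and no reset: what is moved stays moved. The work goes in short steps, Python scripts to look and compute and a tool call to move; the robot and the scene stay as the last step left them, time stands still between calls to the robot, and variables do not carry over. Pictures are saved under pics/ and viewed, at most 10 in all, crops included, and the job is handed in when it is done.

Besides the shell and the picture viewer there is one more tool, called after "Call:" as name(argument=value, ...), one argument or row to a line, values as JSON. arm_command: Moves the arm, as the interface text tells. Its arguments: {"type":"object","properties":{"commands":{"type":"array"},"force":{"type":"number"}},"required":["commands"]}

```bash
mkdir -p pics; ls; python3 - <<'E'
from plant import env
import cv2
s=env.sense();print(s)
for n in ["scene","top"]:
    cv2.imwrite(f"pics/{n}0.png",env.camera(n)); print(n,env.calibration(n))
E
```

```text
pics
{'time_s': 0.0, 'q': array([ 1.01840254,  0.43526353,  0.02494733,  1.57407984, -0.0116023 ,
        1.13399635, -0.07510278]), 'dq': array([ 0.00032024,  0.00046741, -0.00053311,  0.00053026,  0.00044582,
       -0.00028125,  0.00079642]), 'effort': array([ 1.01626156e-03, -6.70467067e+01,  1.02574669e+00, -3.16215384e+01,
        1.56463747e-02,  1.24700219e-02,  4.76444450e-05]), 'tcp_pos': array([ 271.62545565, -562.64369342,  403.90693087]), 'orientation': array([ 9.74822381e-01,  2.22981352e-01, -2.42967067e-04, -7.63369193e-04]), 'force': array([0.97730211, 0.93467664, 1.02807182]), 'torque': array([0.0473608 , 0.03768048, 0.03876334]), 'finger_force': 0.0, 'opening': 1.0015999597180671}
scene {'K': array([[501.15111444,   0.        , 277.15269994],
       [  0.        , 501.15111444, 205.02706889],
       [  0.        ,   0.        ,   1.        ]]), 'xyz': array([-133.01110465,  616.81111259,  749.44375258]), 'orientation': array([-0.17271546,  0.39782265,  0.83297222, -0.34360411])}
top {'K': array([[522.47508787,   0.        , 274.22021395],
       [  0.        , 522.47508787, 212.34299343],
       [  0.        ,   0.        ,   1.        ]]), 'xyz': array([ 429.08158992,  -20.21879151, 1108.86319235]), 'orientation': array([-0.03852347,  0.01975821,  0.70775508, -0.70512999])}
```

View pics/top0.png

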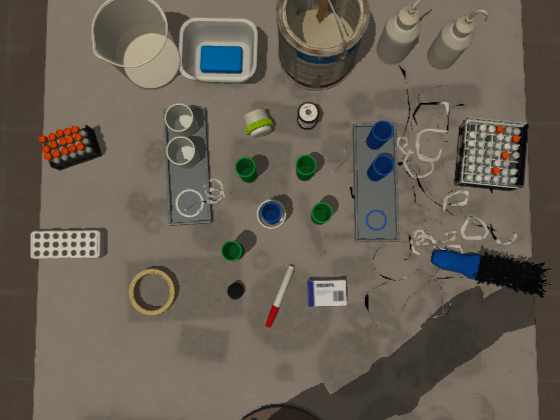

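View pics/scene0.png

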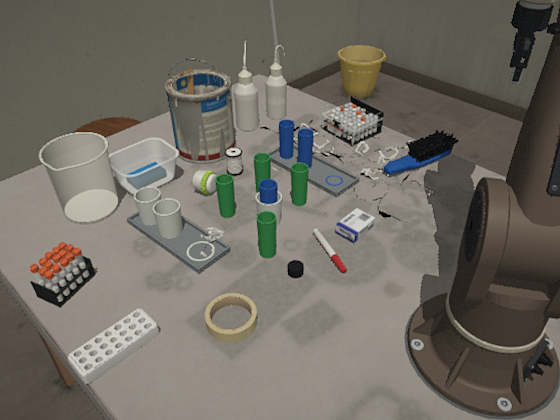

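Top view: the nested cups are at about (271,213), the blue ring at (376,220) and the white ring at (190,203). Green decoys stand at (246,169), (306,167), (321,213) and (232,250). A crumpled wire lies by the white ring at about (215,188). The scene view confirms that the small cup is inside the white one, with its top at (268,186).

```bash
cat > h.py <<'E'
import numpy as np, cv2
from plant import env
from scipy.spatial.transform import Rotation as R
def ray(cal,uv):
    K=cal["K"]; d=np.array([(uv[0]-K[0,2])/K[0,0],-(uv[1]-K[1,2])/K[1,1],-1.])
    return np.array(cal["xyz"]),R.from_quat(cal["orientation"]).apply(d)
def onplane(cal,uv,z):
    o,d=ray(cal,uv); return o+d*(z-o[2])/d[2]
def proj(cal,p):
    v=R.from_quat(cal["orientation"]).inv().apply(np.array(p)-cal["xyz"]); K=cal["K"]
    return np.array([K[0,2]+K[0,0]*v[0]/-v[2],K[1,2]-K[1,1]*v[1]/-v[2]])
E
python3 - <<'E'
from h import *
im=cv2.imread("pics/top0.png");hsv=cv2.cvtColor(im,cv2.COLOR_BGR2HSV)
cal=env.calibration("top")
for n,lo,hi in [("blue",(105,120,40),(125,255,255)),("green",(55,120,30),(85,255,255))]:
    m=cv2.inRange(hsv,lo,hi)
    for c in cv2.findContours(m,cv2.RETR_EXTERNAL,cv2.CHAIN_APPROX_NONE)[0]:
        if cv2.contourArea(c)<60: continue
        (u,v),r=cv2.minEnclosingCircle(c); x,y,w,h=cv2.boundingRect(c)
        print(n,(round(u,1),round(v,1)),round(r,1),(x,y,w,h),[onplane(cal,(u,v),z)[:2].round(0) for z in (5,50,104)])
for uv in [(190,203),(376,220),(215,188)]: print(uv,onplane(cal,uv,5).round(1))
big=cv2.resize(im[90:270,150:410],None,fx=3,fy=3,interpolation=cv2.INTER_CUBIC); cv2.imwrite("pics/crop.png",big)
E
```

```text
blue (310.0, 293.0) 12.2 (308, 281, 6, 25) [array([351., -65.]), array([354., -64.]), array([358., -61.])]
blue (456.2, 260.8) 25.4 (431, 250, 51, 30) [array([ 417., -370.]), array([ 418., -356.]), array([ 418., -339.])]
blue (375.8, 219.7) 10.5 (366, 210, 21, 21) [array([ 504., -205.]), array([ 501., -198.]), array([ 497., -189.])]
blue (270.5, 212.5) 11.1 (260, 202, 22, 22) [array([520.,  17.]), array([516.,  15.]), array([512.,  14.])]
blue (380.2, 167.8) 14.7 (367, 155, 27, 26) [array([ 614., -216.]), array([ 607., -208.]), array([ 598., -199.])]
blue (379.1, 134.9) 15.7 (367, 120, 26, 30) [array([ 685., -215.]), array([ 675., -207.]), array([ 662., -198.])]
green (232.1, 250.5) 11.2 (221, 241, 23, 20) [array([440.,  98.]), array([439.,  93.]), array([439.,  88.])]
green (321.0, 213.0) 11.4 (311, 202, 22, 22) [array([519., -90.]), array([515., -87.]), array([510., -84.])]
green (246.0, 169.5) 13.0 (235, 157, 22, 26) [array([613.,  69.]), array([605.,  65.]), array([596.,  61.])]
green (305.0, 167.0) 12.6 (296, 155, 21, 25) [array([617., -57.]), array([609., -55.]), array([600., -54.])]
(190, 203) [541.2 188.6   5. ]
(376, 220) [ 503.2 -205.5    5. ]
(215, 188) [573.1 135.4   5. ]
```

View pics/crop.png

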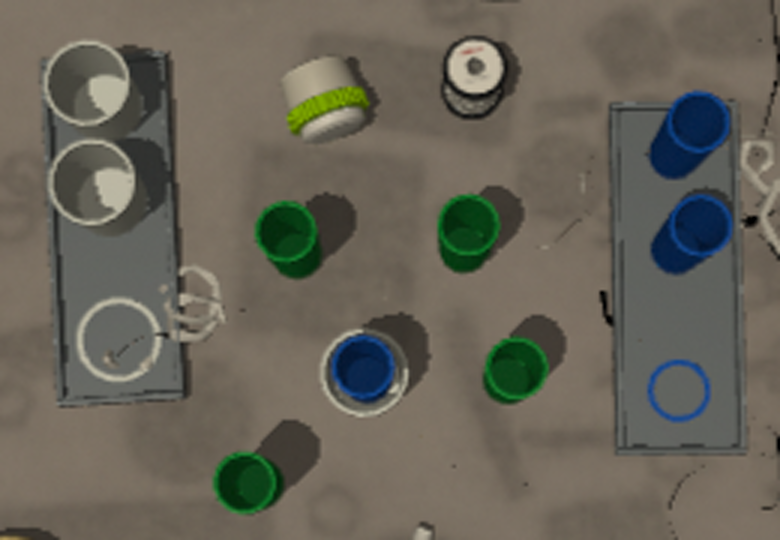

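The crop shows the nested cups at crop (364,370), with the nearest green cup 98 mm away and nothing in the way along x. I'll turn the jaw to close along x, which makes tool x = world +y and tool y = world +x, then move over the cups.

Call:
arm_command(
  commands=[
    [1,0,0,0,0,0,-0.918],
    [1,0,0,0,0,0,-0.918],
    [1,0,0,0,0,0,-0.918],
    [1,0,0,0,0,0,-0.918],
    [1,0,0,0,0,0,-0.918],
    [1,0,0,0,0,0,-0.918],
    [1,0,0,0,0,0,-0.918],
    [1,1,0.4,0,0,0,0],
    [1,1,0.4,0,0,0,0],
    [1,1,0.4,0,0,0,0],
    [1,1,0.4,0,0,0,0],
    [1,1,0.4,0,0,0,0],
    [1,1,0.4,0,0,0,0],
    [1,1,0.4,0,0,0,0],
    [1,1,0.4,0,0,0,0],
    [1,1,0.4,0,0,0,0],
    [1,1,0.4,0,0,0,0],
  ],
)

```text
time_s: 2.22
tcp_pos: [371.7, -311.9, 404.4]
orientation: [0.707, 0.707, -0.0, -0.0]
force: [0.7, -1.0, -0.1]
opening: 1.0
finger_force: 0.0
```

Call:
arm_command(
  commands=[
    [1,1,0.4,0,0,0,0],
    [1,1,0.4,0,0,0,0],
    [1,1,0.4,0,0,0,0],
    [1,1,0.4,0,0,0,0],
    [1,1,0.4,0,0,0,0],
    [1,1,0.4,0,0,0,0],
    [1,1,0.4,0,0,0,0],
    [1,1,0.4,0,0,0,0],
    [1,1,0.4,0,0,0,0],
    [1,1,0.4,0,0,0,0],
    [1,0,0,0,0,0,0],
    [1,0,0,0,0,0,0],
  ],
)

```text
time_s: 3.72
tcp_pos: [471.2, -63.3, 404.4]
orientation: [0.707, 0.707, -0.0, -0.0]
force: [0.0, -0.9, 0.4]
opening: 0.999
finger_force: 0.0
```

```bash
python3 - <<'E'
from h import *
cal=env.calibration("wrist"); im=env.camera("wrist"); cv2.imwrite("pics/w1.png",im); print(cal)
print(proj(cal,(512,14,104)),proj(cal,(516,15,70)))
E
```

```text
{'K': array([[342.09365784,   0.        , 284.18302867],
       [  0.        , 342.09365784, 208.84440905],
       [  0.        ,   0.        ,   1.        ]]), 'xyz': array([470.49224291,  19.12207446, 374.29301786]), 'orientation': array([-1.62926556e-01, -1.39953025e-04,  2.39621563e-04,  9.86638161e-01])}
[339.22985572  99.90875397] [337.88826925  97.86903886]
```

View pics/w1.png

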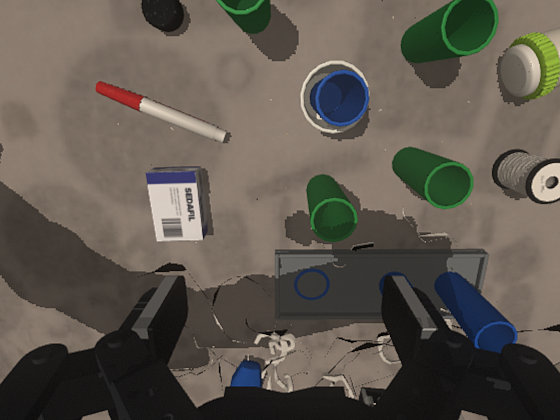

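The wrist view shows the blue rim at about (341,97), the white rim at (335,96) and the blue ring at (312,285). I'll measure these precisely.

```bash
cat >> h.py <<'E'
def blue(im): return cv2.inRange(cv2.cvtColor(im,cv2.COLOR_BGR2HSV),(105,120,40),(125,255,255))
def white(im): return cv2.inRange(cv2.cvtColor(im,cv2.COLOR_BGR2HSV),(0,0,170),(179,60,255))
def blobs(m,box,amin=40):
    x0,y0,x1,y1=box; out=[]
    for c in cv2.findContours(m[y0:y1,x0:x1].copy(),cv2.RETR_EXTERNAL,cv2.CHAIN_APPROX_NONE)[0]:
        if len(c)>=40 and cv2.boundingRect(c)[2]*cv2.boundingRect(c)[3]>amin:
            h=cv2.convexHull(c); (u,v),ax,a=cv2.fitEllipse(h) if len(h)>5 else ((0,0),(0,0),0)
            out.append(((u+x0,v+y0),np.round(ax,1),cv2.boundingRect(c)))
    return out
E
python3 - <<'E'
from h import *
cal=env.calibration("wrist"); im=cv2.imread("pics/w1.png")
for n,m,b,z in [("small",blue(im),(290,50,380,140),104),("large",white(im),(290,50,380,140),70),("ring",blue(im),(285,262,340,305),5)]:
    for uv,ax,bb in blobs(m,b): print(n,uv,ax,bb,onplane(cal,uv,z).round(1))
ct=env.calibration("top");it=cv2.imread("pics/top0.png")
for n,m,b,z in [("wring",white(it),(170,180,210,220),5),("large",white(it),(250,190,292,235),70)]:
    for uv,ax,bb in blobs(m,b): print(n,uv,ax,bb,onplane(ct,uv,z).round(1))
E
```

```text
small (339.81179428100586, 97.34900283813477) [55.1 58. ] (20, 20, 59, 56) [512.4  15.5 104. ]
large (334.13217544555664, 95.92969131469727) [67.8 72.6] (10, 11, 68, 72) [512.8  16.2  70. ]
ring (311.39692306518555, 283.8930435180664) [30.7 35.1] (9, 7, 36, 31) [ 504.1 -204.3    5. ]
wring (189.14854049682617, 202.79349899291992) [26.8 27.2] (6, 10, 27, 27) [541.7 190.5   5. ]
```

Call:
arm_command(
  commands=[
    [1,0.783,0.413,0,0,0,0],
    [1,0.783,0.413,0,0,0,0],
    [1,0.783,0.413,0,0,0,0],
    [1,0.783,0.413,0,0,0,0],
    [1,0,0,0.9,0,0,0],
    [1,0,0,0.9,0,0,0],
    [1,0,0,0.9,0,0,0],
    [1,0,0,0.9,0,0,0],
    [1,0,0,0.9,0,0,0],
    [1,0,0,0.9,0,0,0],
    [1,0,0,0.5,0,0,0],
    [1,0,0,0.44,0,0,0],
    [1,0,0,0,0,0,0],
  ],
)

```text
time_s: 5.4
tcp_pos: [512.6, 15.3, 245.8]
orientation: [0.707, 0.707, -0.0, -0.0]
force: [-0.4, 0.9, -0.4]
opening: 1.001
finger_force: 0.0
```

Call:
arm_command(
  commands=[
    [-1,0,0,0,0,0,0],
    [-1,0,0,0,0,0,0],
    [-1,0,0,0,0,0,0],
    [-1,0,0,0,0,0,0],
    [-1,0,0,0,0,0,0],
    [-1,0,0,0,0,0,0],
    [-1,0,0,0,0,0,0],
    [-1,0,0,0,0,0,0],
  ],
  force=25,
)

```text
time_s: 6.4
tcp_pos: [513.1, 15.7, 246.8]
orientation: [0.707, 0.707, 0.0, 0.0]
force: [0.0, -0.9, 5.9]
opening: 0.459
finger_force: 25.2
```

Call:
arm_command(
  commands=[
    [-1,0,0,-0.2,0,0,0],
    [-1,0,0,-0.4,0,0,0],
    [-1,0,0,-0.4,0,0,0],
    [-1,0,0,-0.5,0,0,0],
    [-1,0,0,-0.5,0,0,0],
    [-1,0,0,-0.8,0,0,0],
    [-1,0,0,-0.8,0,0,0],
    [-1,0,0,-0.8,0,0,0],
    [-1,0,0,-0.8,0,0,0],
    [-1,0,0,-0.8,0,0,0],
    [-1,0,0,0,0,0,0],
    [-1,0,0,0,0,0,0],
  ],
)

```text
time_s: 7.9
tcp_pos: [512.5, 15.4, 395.8]
orientation: [0.707, 0.707, -0.0, -0.0]
force: [-0.1, -0.7, -0.1]
opening: 0.456
finger_force: 25.3
```

```bash
python3 - <<'E'
from h import *
a=env.camera("scene"); cv2.imwrite("pics/s2.png",a)
cal=env.calibration("wrist"); w=env.camera("wrist"); cv2.imwrite("pics/w2.png",w)
cv2.imwrite("pics/m2.png",np.hstack([cv2.resize(a[60:300,120:380],(390,360)),cv2.resize(w,(400,360))]))
for uv,ax,bb in blobs(white(w),(0,0,560,420),900): print(uv,ax,bb,onplane(cal,uv,70).round(1))
E
```

```text
(143.83848571777344, 280.25787353515625) [58.  68.1] (116, 255, 55, 52) [374.  -76.5  70. ]
(496.6510925292969, 261.3846740722656) [31.  39.5] (478, 245, 38, 33) [716.1 -55.6  70. ]
(147.95877075195312, 195.31532287597656) [15.6 97.8] (107, 177, 84, 38) [389.1  10.4  70. ]
(285.07818603515625, 188.76161193847656) [61.9 64.9] (253, 158, 66, 54) [512.5  16.6  70. ]
(504.1648864746094, 144.58450317382812) [40.1 47.6] (487, 122, 38, 47) [700.2  56.   70. ]
(358.6139221191406, 52.7728271484375) [20.3 39.4] (345, 35, 28, 34) [570.4 127.8  70. ]
```

View pics/m2.png

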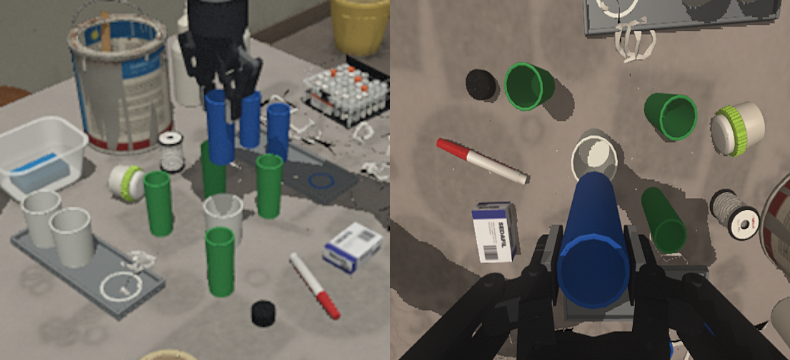

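The small cup came out cleanly and hangs upright, and the large cup stayed at (512.5,16.5). Next I'll move over the blue ring and partway down.

Call:
arm_command(
  commands=[
    [-1,-0.4,0,0,0,0,0],
    [-1,-0.8,-0.034,0,0,0,0],
    [-1,-0.8,-0.034,0,0,0,0],
    [-1,-0.8,-0.034,0,0,0,0],
    [-1,-0.8,-0.034,0,0,0,0],
    [-1,-0.8,-0.034,0,0,0,0],
    [-1,-0.8,-0.034,0,0,0,0],
    [-1,-0.8,-0.034,0,0,0,0],
    [-1,-0.8,-0.034,0,0,0,0],
    [-1,-0.8,-0.034,0,0,0,0],
    [-1,-0.8,-0.034,0,0,0,0],
    [-1,-0.4,0,0,0,0,0],
    [-1,0,0,0.6,0,0,0],
    [-1,0,0,0.8,0,0,0],
    [-1,0,0,0.8,0,0,0],
    [-1,0,0,0.8,0,0,0],
    [-1,0,0,0.8,0,0,0],
    [-1,0,0,0.6,0,0,0],
    [-1,0,0,0.4,0,0,0],
    [-1,0,0,0,0,0,0],
  ],
)

```text
time_s: 10.5
tcp_pos: [504.2, -204.2, 275.6]
orientation: [0.707, 0.707, -0.0, -0.001]
force: [0.3, -0.1, 0.0]
opening: 0.461
finger_force: 25.3
```

```bash
python3 - <<'E'
from h import *
s=env.sense();print(s["tcp_pos"])
a=env.camera("scene"); cal=env.calibration("wrist"); w=env.camera("wrist"); cv2.imwrite("pics/w3.png",w)
c=env.calibration("scene"); u,v=proj(c,(504,-205,5)).astype(int)
aa=cv2.resize(a[v-70:v+50,u-65:u+65],(390,360),interpolation=cv2.INTER_CUBIC)
p=s["tcp_pos"]; print(proj(cal,(504,-205,5)),proj(cal,(p[0],p[1],p[2]-243)))
cv2.imwrite("pics/m3.png",np.hstack([aa,cv2.resize(w[150:420,100:450],(400,360))]))
E
```

```text
[ 504.21581694 -204.15381865  275.58300474]
[284.14530836 210.68978861] [284.50388389 222.95069518]
```

View pics/m3.png

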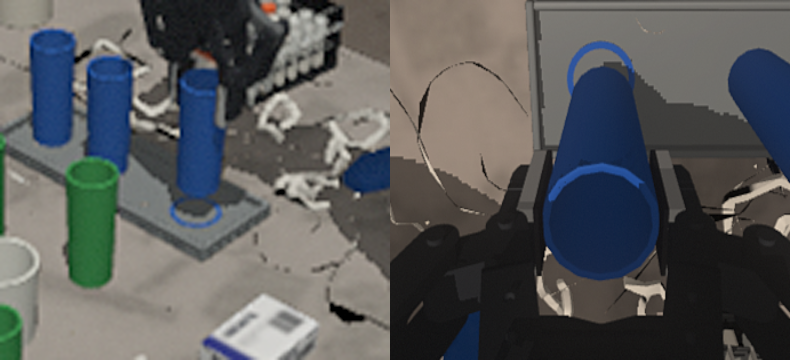

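The foot hangs above the ring and lines up with it in both views: the ring is at about (284,208) in the wrist image, close to the prediction. I'll lower it gently.

Call:
arm_command(
  commands=[
    [-1,0,0,0.4,0,0,0],
    [-1,0,0,0.3,0,0,0],
    [-1,0,0,0.2,0,0,0],
    [-1,0,0,0.08,0,0,0],
    [-1,0,0,0.06,0,0,0],
    [-1,0,0,0,0,0,0],
  ],
)

```text
time_s: 11.35
tcp_pos: [504.4, -204.5, 250.2]
orientation: [0.707, 0.707, -0.0, 0.0]
force: [0.1, -0.1, -0.1]
opening: 0.457
finger_force: 25.3
```

Call:
arm_command(
  commands=[
    [-1,0,0,0.04,0,0,0],
    [-1,0,0,0.04,0,0,0],
    [-1,0,0,0,0,0,0],
  ],
)

```text
time_s: 11.72
tcp_pos: [504.3, -204.5, 248.2]
orientation: [0.707, 0.707, -0.0, 0.0]
force: [0.2, -0.4, -0.6]
opening: 0.461
finger_force: 25.3
```

Call:
arm_command(
  commands=[
    [-1,0,0,0.04,0,0,0],
    [-1,0,0,0,0,0,0],
    [-1,0,0,0,0,0,0],
  ],
)

```text
time_s: 12.1
tcp_pos: [504.5, -204.5, 247.7]
orientation: [0.707, 0.707, 0.0, 0.0]
force: [-1.2, 0.2, 5.8]
opening: 0.457
finger_force: 25.5
```

Contact, at about 6 N. I'll open slowly, then retreat straight up.

Call:
arm_command(
  commands=[
    [0.0,0,0,0,0,0,0],
    [0.1,0,0,0,0,0,0],
    [0.3,0,0,0,0,0,0],
    [0.5,0,0,0,0,0,0],
    [0.8,0,0,0,0,0,0],
    [1,0,0,0,0,0,0],
    [1,0,0,0,0,0,0],
    [1,0,0,-0.3,0,0,0],
    [1,0,0,-0.8,0,0,0],
    [1,0,0,-1,0,0,0],
    [1,0,0,-1,0,0,0],
    [1,0,0,-1,0,0,0],
    [1,0,0,-1,0,0,0],
    [1,1,0,0,0,0,0],
    [1,1,0,0,0,0,0],
    [1,1,0,0,0,0,0],
    [1,1,0,0,0,0,0],
    [1,0,0,0,0,0,0],
  ],
)

```text
time_s: 14.35
tcp_pos: [504.3, -102.4, 375.5]
orientation: [0.706, 0.709, 0.0, 0.0]
force: [0.9, 0.1, 0.5]
opening: 1.0
finger_force: 0.0
```

```bash
python3 - <<'E'
from h import *
s=env.sense();print(s["tcp_pos"])
a=env.camera("scene"); t=env.camera("top"); cv2.imwrite("pics/t4.png",t)
c=env.calibration("scene"); u,v=proj(c,(504,-205,5)).astype(int)
cv2.imwrite("pics/m4.png",np.hstack([cv2.resize(a[v-70:v+50,u-65:u+65],(390,360),interpolation=cv2.INTER_CUBIC),cv2.resize(t[100:280,150:350],(400,360))]))
E
```

```text
[ 504.33798157 -102.35311884  375.45069024]
```

View pics/m4.png

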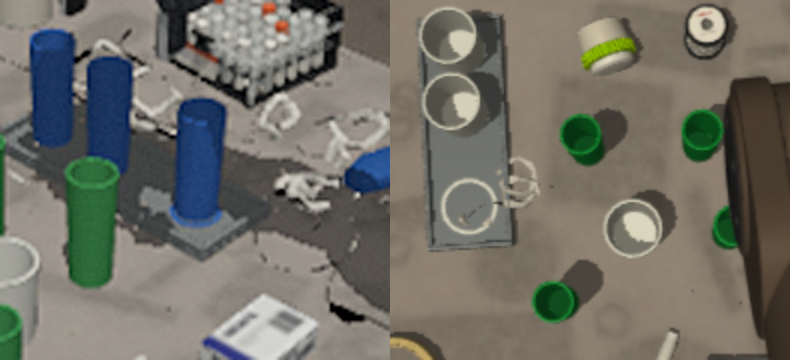

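The small cup stands on its ring, and the large cup is still in place. Now I'll go for the large cup at (512.7,16.4).

Call:
arm_command(
  commands=[
    [1,0.95,0.068,0,0,0,0],
    [1,0.95,0.068,0,0,0,0],
    [1,0.95,0.068,0,0,0,0],
    [1,0.95,0.068,0,0,0,0],
    [1,0.95,0.068,0,0,0,0],
    [1,0,0,0,0,0,0],
    [1,0,0,0.9,0,0,0],
    [1,0,0,0.9,0,0,0],
    [1,0,0,0.9,0,0,0],
    [1,0,0,0.9,0,0,0],
    [1,0,0,0.9,0,0,0],
    [1,0,0,0.9,0,0,0],
    [1,0,0,0.7,0,0,0],
    [1,0,0,0.5,0,0,0],
    [1,0,0,0.3,0,0,0],
    [1,0,0,0,0,0,0],
  ],
)

```text
time_s: 16.45
tcp_pos: [512.7, 14.3, 202.0]
orientation: [0.707, 0.707, -0.0, -0.0]
force: [-0.5, 0.1, -0.5]
opening: 1.002
finger_force: 0.0
```

Call:
arm_command(
  commands=[
    [-1,0,0,0,0,0,0],
    [-1,0,0,0,0,0,0],
    [-1,0,0,0,0,0,0],
    [-1,0,0,0,0,0,0],
    [-1,0,0,0,0,0,0],
    [-1,0,0,0,0,0,0],
    [-1,0,0,0,0,0,0],
    [-1,0,0,0,0,0,0],
  ],
  force=25,
)

```text
time_s: 17.45
tcp_pos: [513.1, 14.4, 203.0]
orientation: [0.707, 0.707, 0.0, 0.001]
force: [-1.1, -0.1, 6.0]
opening: 0.679
finger_force: 25.7
```

Call:
arm_command(
  commands=[
    [-1,0,0,-0.2,0,0,0],
    [-1,0,0,-0.4,0,0,0],
    [-1,0,0,-0.6,0,0,0],
    [-1,0,0,-0.8,0,0,0],
    [-1,0,0,-0.8,0,0,0],
    [-1,0,0,-0.8,0,0,0],
    [-1,0,0,-0.8,0,0,0],
    [-1,0,0,-0.6,0,0,0],
    [-1,0,0,-0.2,0,0,0],
    [-1,0.4,0.1,0,0,0,0],
    [-1,0.8,0.2,0,0,0,0],
    [-1,0.8,0.2,0,0,0,0],
    [-1,0.8,0.2,0,0,0,0],
    [-1,0.8,0.2,0,0,0,0],
    [-1,0.4,0.1,0,0,0,0],
    [-1,0,0,0,0,0,0],
    [-1,0,0,0,0,0,0],
  ],
)

```text
time_s: 19.58
tcp_pos: [537.6, 113.6, 332.0]
orientation: [0.707, 0.707, -0.0, 0.0]
force: [0.1, -0.2, -0.7]
opening: 0.682
finger_force: 26.9
```

```bash
python3 - <<'E'
from h import *
s=env.sense();print(s["tcp_pos"],s["opening"],s["finger_force"])
cal=env.calibration("wrist"); w=env.camera("wrist"); a=env.camera("scene")
q=proj(cal,(541,190,5)); print(q)
for uv,ax,bb in blobs(white(w),tuple(int(i) for i in (max(q[0]-80,0),max(q[1]-80,0),q[0]+80,q[1]+80)),900): print(uv,ax,bb,onplane(cal,uv,5).round(1))
cv2.imwrite("pics/m5.png",np.hstack([cv2.resize(a[100:300,100:300],(360,360)),cv2.resize(w,(440,360))]))
E
```

```text
[537.63801025 113.56982667 332.0016222 ] 0.6817224143415196 26.93576173915062
[288.82706654 100.20461616]
(290.37081146240234, 96.18987274169922) [72.5 76. ] (47, 39, 72, 76) [542.3 193.2   5. ]
```

View pics/m5.png

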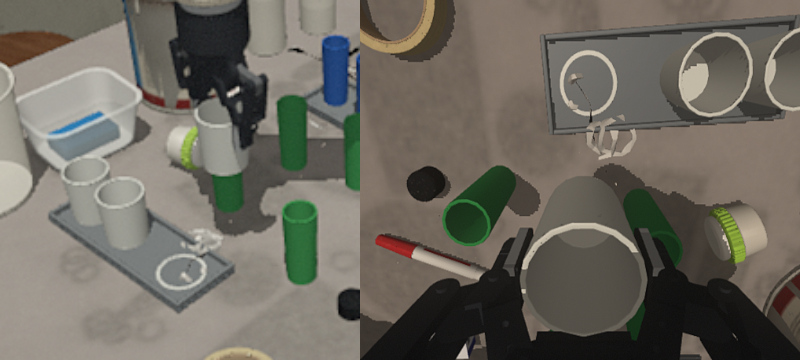

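The white ring is at (290,96) in the wrist image, which gives (542.3,193.2). The cup is held upright, and a thin wire crosses the ring's edge. I'll move over the ring and descend to a few mm above the floor.

Call:
arm_command(
  commands=[
    [-1,0.39,0.02,0,0,0,0],
    [-1,0.8,0.05,0,0,0,0],
    [-1,0.8,0.05,0,0,0,0],
    [-1,0.7,0.04,0,0,0,0],
    [-1,0.4,0.02,0,0,0,0],
    [-1,0,0,0,0,0,0],
    [-1,0,0,0.6,0,0,0],
    [-1,0,0,0.8,0,0,0],
    [-1,0,0,0.8,0,0,0],
    [-1,0,0,0.8,0,0,0],
    [-1,0,0,0.6,0,0,0],
    [-1,0,0,0.4,0,0,0],
    [-1,0,0,0,0,0,0],
  ],
)

```text
time_s: 21.3
tcp_pos: [542.0, 191.3, 231.5]
orientation: [0.707, 0.707, -0.001, -0.0]
force: [0.1, 0.5, -0.1]
opening: 0.677
finger_force: 27.0
```

```bash
python3 - <<'E'
from h import *
s=env.sense();print(s["tcp_pos"])
a=env.camera("scene"); w=env.camera("wrist")
c=env.calibration("scene"); u,v=proj(c,(542,192,5)).astype(int)
cv2.imwrite("pics/m6.png",np.hstack([cv2.resize(a[v-70:v+50,u-65:u+65],(390,360),interpolation=cv2.INTER_CUBIC),cv2.resize(w[100:420,90:450],(400,360))]))
E
```

```text
[542.00668515 191.30174082 231.51158097]
```

View pics/m6.png

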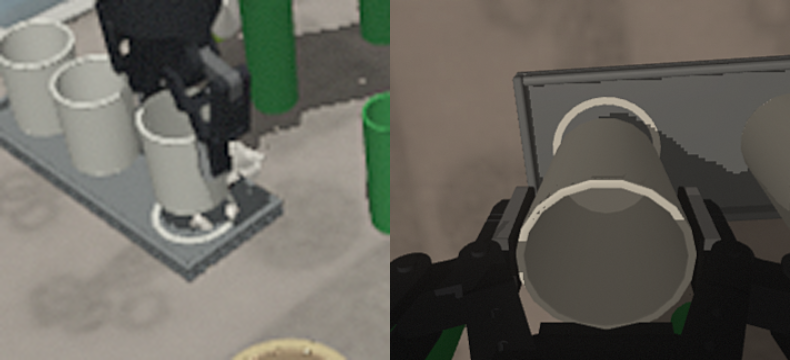

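The foot is over the ring in both views. Lowering.

Call:
arm_command(
  commands=[
    [-1,0,0,0.4,0,0,0],
    [-1,0,0,0.25,0,0,0],
    [-1,0,0,0.12,0,0,0],
    [-1,0,0,0.04,0,0,0],
    [-1,0,0,0.04,0,0,0],
    [-1,0,0,0,0,0,0],
  ],
)

```text
time_s: 22.15
tcp_pos: [542.2, 191.6, 211.0]
orientation: [0.707, 0.707, 0.0, 0.0]
force: [-0.6, -0.3, -0.9]
opening: 0.68
finger_force: 27.0
```

Call:
arm_command(
  commands=[
    [-1,0,0,0.04,0,0,0],
    [-1,0,0,0.04,0,0,0],
    [-1,0,0,0.02,0,0,0],
    [-1,0,0,0,0,0,0],
  ],
)

```text
time_s: 22.65
tcp_pos: [542.2, 191.6, 208.4]
orientation: [0.707, 0.707, -0.0, 0.0]
force: [-0.7, 0.1, -0.1]
opening: 0.676
finger_force: 27.0
```

Call:
arm_command(
  commands=[
    [-1,0,0,0.03,0,0,0],
    [-1,0,0,0.02,0,0,0],
    [-1,0,0,0,0,0,0],
  ],
)

```text
time_s: 23.02
tcp_pos: [542.2, 191.6, 208.0]
orientation: [0.707, 0.707, 0.0, 0.0]
force: [-3.1, -1.3, 9.8]
opening: 0.681
finger_force: 27.3
```

Contact. I'll release and retreat.

Call:
arm_command(
  commands=[
    [0.4,0,0,0,0,0,0],
    [0.5,0,0,0,0,0,0],
    [0.6,0,0,0,0,0,0],
    [0.75,0,0,0,0,0,0],
    [0.85,0,0,0,0,0,0],
    [0.85,0,0,0,0,0,0],
    [0.85,0,0,-0.2,0,0,0],
    [0.85,0,0,-0.6,0,0,0],
    [0.85,0,0,-1,0,0,0],
    [0.85,0,0,-1,0,0,0],
    [0.85,0,0,-1,0,0,0],
    [0.85,0,0,-1,0,0,0],
    [0.85,0,0,-1,0,0,0],
    [0.85,-1,0,0,0,0,0],
    [0.85,-1,0,0,0,0,0],
    [0.85,-1,0,0,0,0,0],
    [0.85,-1,0,0,0,0,0],
    [0.85,0,0,0,0,0,0],
    [0.85,0,0,0,0,0,0],
  ],
)

```text
time_s: 25.4
tcp_pos: [542.1, 92.4, 353.0]
orientation: [0.707, 0.707, 0.001, 0.0]
force: [0.6, 0.8, 0.3]
opening: 0.924
finger_force: 0.0
```

```bash
python3 - <<'E'
from h import *
a=env.camera("scene"); w=env.camera("wrist")
cv2.imwrite("pics/m7.png",np.hstack([cv2.resize(a[90:290,100:370],(430,320)),cv2.resize(w,(370,320))]))
E
```

```text
(no output)
```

View pics/m7.png

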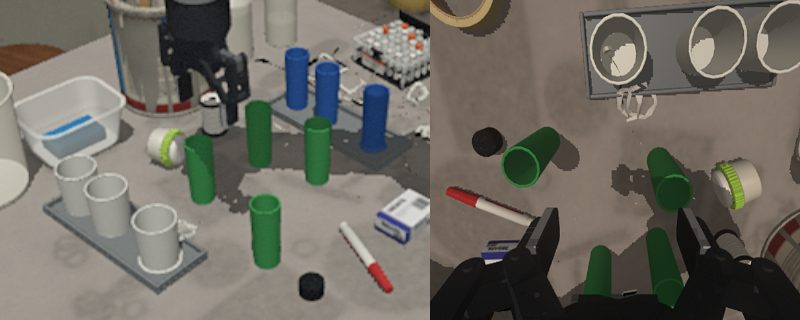

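Both cups stand upright on their ringed places, the green cups are undisturbed and the gripper is clear.

```bash
python3 -c "
from plant import env
print(env.hand_in())"
```

```text
the job is handed in; nothing more can be done
None
```

I pulled the small blue cup out while the large cup stayed put, and stood it on its ringed place. I then stood the large white cup on its own ring, and the job is handed in at about 25 s of the 58 s limit.

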